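# Lay the double-bent tube in the notches of the drying rest

### The job

Of the two bent steel tubes on the bench, pick up the Z-shaped one (two bends) and lay it on the drying rest, turned so that each of its two ends lies level and fully down in its own notch. Set it down gently, without dropping it, let go, and leave the tube with only one bend where it is.

Things in the scene. Friction and masses are not known exactly. Their poses are not given: they have to be found in the camera images.
- ztube_mid (a point): Z-shaped steel tube, 14 mm round, 80 g, lying flat; point: middle of its middle leg (centre of mass), 7 mm above the worktop. Axes: z up; middle leg along y, bends (radius 15 mm) at y = +55 and -55 mm; from y = +55 an end leg runs in +x to x = 70, from y = -55 one in -x to x = -70 (centre lines). A half turn about z gives the same shape.
- rest: Drying rest, fixed; origin on the worktop under its centre, z up. Dark plate 116x150x6 mm, white Y-shaped cradles at (x, y) = (42, 55), (-42, -55) mm. Notches run along x, 24 mm long, open on top: floor 35 mm above worktop, 16 mm wide, flaring to 36 mm at 58 mm height (47 mm outside). Z tube seated: middle over the origin, 42 mm up, its x along the rest's x, either way round.
- elbow_mid (a point): The other bent steel tube, with one right-angle bend (L-shaped, 14 mm round, legs about 117 and 87 mm, 80 g), lying flat; to be left alone. Point near its centre of mass, 7 mm above the worktop; the bend's corner is at x = -20, y = -35 mm from it, the legs run from there in +x and +y.
There are look-alikes about, which are no part of the job. Of the things that look like the rest, the larger one is meant.

How it is judged (in metres and radians):
At the end, for the whole second after the job is handed in: The Z tube rests in both notches: its middle within 15 mm along and 10 mm across the notches of the rest's origin, 38 to 47 mm above the worktop, end legs within 10 degrees of the notches, level within 7 degrees, at rest; the one-bend tube within 30 mm of where it lay (x of ztube_mid in the frame of rest between -0.015 and 0.015 m and y of ztube_mid in the frame of rest between -0.01 and 0.01 m and z of ztube_mid in the frame of rest between 0.038 and 0.047 m and angle between the x axis of ztube_mid and the x axis of rest, either way round below 0.175 rad and angle between ztube_mid's own z axis and vertical below 0.12 rad and contact force between ztube and rest above 0.1 N and linear speed of ztube below 0.02 m/s and distance of elbow_mid from where it was at the start of the episode below 0.03 m); the robot touches nothing.
It fails at once if the Z-shaped tube is dropped: it falls free of the fingers, faster than 0.7 m/s (a drop of about 25 mm) (linear speed of ztube above 0.7 m/s and contact force between the fingers and ztube below 0.05 N).
It fails at once if the one-bend tube is moved by more than 30 mm (distance of elbow_mid from where it was at the start of the episode above 0.03 m).
It also fails if it takes over 35 s, if anything falls off the work surface, if the arm or the gripper's body presses on something with over 40 N, if the wrist force passes 120 N, or if a joint passes its speed limit or range.

### The arm

A 6-joint arm with a two-finger parallel gripper is mounted at the origin on a cart in front of the work surface, level with it; the furniture and walls round the work are solid. World frame = base frame: x ahead of the robot, y to its left, z up, the work surface at z = 0. Lengths are in m, angles in degrees, forces in N, time in s.
With the tool pointing down it reaches from about 0.35 to 0.925 m from the base axis. Payload 6.4 kg.
Tool frame: the origin (TCP) lies between the finger pads; the fingertips stand env.tip_reach ahead of it and the grasp point (between the pads) lies 3 mm ahead of it (env.tip_reach is the distance from the TCP to the fingertips, in m); z points along the fingers, y is the line along which they close (so a half turn about z gives the same grasp; the last joint's range is limited). The gripper opens to 94 mm and grips with 3 to 60 N. Pads are 16 mm wide; open, the fingers measure 119 mm over their backs; the gripper's body (75 mm by 177 mm) begins 78 mm behind the grasp point.
Start: joints at [62.905, 14.043, 89.255, -0, 76.702, -9.975], TCP at [0.191, 0.621, 0.207] pointing down, gripper open.
Joint ranges: [-179.41, 179.41], [-58.25, 129.5], [7.25, 145.43], [-54.29, 234.29], [11.92, 165.04], [-157.13, 157.13]. Speed limits (degrees/s): [147.25, 147.25, 180, 180, 180, 180].

### API

Orientations are given as [roll, pitch, yaw] about the fixed x, y, z axes, in that order (R = Rz(yaw) Ry(pitch) Rx(roll)).
In Python, from bench import env gives the robot as it stands.
- The arm moves only by the tool servo_tool, never from a script. Its argument "plan" is a list of rows, each a list of 3 entries, a list of its own where there are three numbers: the shift along the tool's x, y, z in m, then the turn, a rotation vector about the tool's x, y, z in degrees, then the opening, from -1 (shut) to 1 (fully open). In form: [[[tx, ty, tz], [rx, ry, rz], fingers], ...]. A call has 1 to 12 rows; each row shifts and turns the commanded pose from where the row before left it, along the tool's axes as they then stand; what a row does not reach is not made up. A row lasts 1/12 s, in which the tool goes at most 41.7 mm and 7.16 degrees, less where a joint would pass 70% of its speed; a pose out of reach is approached as far as the arm can. A call with a gripper value outside its range is refused whole. The fingers move at their own pace and stop on an object; "grip_force" is the grip in N (left out, the last holds). Time passes only in rows, so rows that do not move let the fingers close. It gives the time, the measured TCP pose, the force, the opening and the grip force at its end, in the units of the state.
- env.get_obs(): the state, without advancing time (a new reading comes with each control period).
- env.snapshot(name): name is "scene" or "top"; returns the picture (420x560x3 uint8, blue, green, red); there is no depth.
- env.camera_params(name): a dict with "vfov" (degrees; the focal length in pixels is half the picture's height over the tangent of half this angle, whatever the lens; pixels are square), "cx", "cy" (the principal point, pixels), "rvec" (rotation vector, rad) and "tvec" (3), from world to camera coordinates, as OpenCV has them. Camera axes: x right, y down, z forward; pixel columns grow to the right and rows downward; lengths in m; the calibration is good to about 2 mm. A picture is of the moment at which its call begins. camera_params takes no time and is no camera call.
- env.finish_job(): hands the job in; it is judged then, once.
Trained networks look in the newest picture that a camera, given by its name, has taken for a name from the list of things; names that differ only in an ending like _2 or _b are one class to them, and where a whole thing is asked for, a point or a joint stands for the part that bears it (a point fixed in the world has none). Each returns a list of dicts, best first, with "confidence" (0 to 1); they miss things now and then, are a little off and sometimes report something else, mostly with a low value. They report only what shows in the picture. A call takes as long as a camera call. They do not tell look-alikes from the thing itself.
- env.silhouettes(name, camera): "region" (420x560 bool, what is visible of it) and "location" ([column, row] in pixels, amid what is visible of it).
The state is a dict: "time": time; "joints": joint angles; "qvel": joint speeds; "tau": joint torques, N m; "tcp_pos": TCP position; "orientation": TCP orientation; "wrist_force": force on the tool from outside, world axes, zero at the start; "wrist_torque": the same for the moment, N m; "grip_width": finger opening in m; "finger_force": force on a finger pad.
Only numpy, scipy, OpenCV 4.12 (cv2) and the standard library are available. Lean on these libraries where they do the work, as an engineer would, in place of code of your own. Each camera call takes 0.05 s, during which the arm holds its last target. There are 200 camera calls.

## Working session

There is one attempt and no reset: what is moved stays moved. The work goes in short steps, Python scripts to look and compute and a tool call to move; the robot and the scene stay as the last step left them, time stands still between calls to the robot, and variables do not carry over. Pictures are saved under pics/ and viewed, at most 13 in all, crops included, and the job is handed in when it is done.

Besides the shell and the picture viewer there is one more tool, called after "Request:" by a JSON object that holds its "fn" and its "kwargs", one argument or row to a line. servo_tool: Moves the arm, as the interface text tells. Its arguments: {"type":"object","properties":{"plan":{"type":"array"},"grip_force":{"type":"number"}},"required":["plan"]}

```bash
mkdir -p pics; cat > h.py <<'E'
import numpy as np, cv2
from bench import env
def cam(n):
    p=env.camera_params(n); f=210/np.tan(np.radians(p['vfov'])/2)
    K=np.array([[f,0,p['cx']],[0,f,p['cy']],[0,0,1]]); R=cv2.Rodrigues(np.array(p['rvec'],float))[0]
    return K,R,np.array(p['tvec'],float).ravel(),p
def back(n,uv,z):
    K,R,t,p=cam(n); uv=np.atleast_2d(uv).astype(float)
    d=np.c_[uv,np.ones(len(uv))]@np.linalg.inv(K).T@R; C=-R.T@t
    return C+d*((z-C[2])/d[:,2])[:,None]
def proj(n,X):
    K,R,t,p=cam(n); q=(np.atleast_2d(X)@R.T+t)@K.T; return q[:,:2]/q[:,2:]
E
python3 - <<'E'
from h import *
print(env.tip_reach, env.get_obs())
ims=[]
for c in ['top','scene']:
    im=env.snapshot(c).copy(); print(c,cam(c)[3], -cam(c)[1].T@cam(c)[2])
    cv2.imwrite(f'pics/{c}0.png',im)
    for nm,z in [('ztube_mid',.007),('elbow_mid',.007),('rest',0.02)]:
        for s in env.silhouettes(nm,c):
            r=np.argwhere(s['region'])[:,::-1]
            print(c,nm,round(s['confidence'],2),np.round(s['location']),len(r),r.min(0),r.max(0),back(c,s['location'],z).round(3))
E
```

```text
0.022 {'time': 0.0, 'joints': array([ 6.29056758e+01,  1.40838190e+01,  8.93237275e+01, -1.50682338e-03,
        7.67035156e+01, -9.97513107e+00]), 'qvel': array([ 0.01091135, -0.04700162,  0.01087176,  0.10905075,  0.05049293,
       -0.04340617]), 'tau': array([ 7.51230036e-04, -4.15833199e+01, -3.14605308e+01,  6.85381447e-02,
        3.33844183e-02, -1.28268289e-04]), 'tcp_pos': array([0.19105596, 0.62065601, 0.20565984]), 'orientation': array([-1.79890363e+02, -1.77946486e-02,  1.62881138e+02]), 'wrist_force': array([ 0.2442005 , -0.69474013,  0.79733037]), 'wrist_torque': array([ 0.04652588,  0.01108741, -0.00610236]), 'finger_force': 0.0, 'grip_width': 0.09415831598651107}
top {'vfov': 46.1047117100451, 'cx': 283.0958885546471, 'cy': 207.76521838961835, 'rvec': array([ 2.16364145, -2.10149555,  0.20730684]), 'tvec': array([0.05077635, 0.4826641 , 1.39708318])} [0.22200509 0.08003076 1.46003188]
top ztube_mid 0.62 [298. 214.] 370 [284 183] [311 242] [[0.469 0.019 0.007]]
top elbow_mid 0.6 [412. 219.] 325 [374 190] [415 222] [[ 0.466 -0.323  0.007]]
top rest 0.92 [156. 201.] 946 [139 187] [176 218] [[0.494 0.441 0.02 ]]
top rest 0.6 [223. 209.] 1955 [192 192] [245 232] [[0.475 0.242 0.02 ]]
scene {'vfov': 51.769799802810724, 'cx': 277.2475322774437, 'cy': 205.23990982241307, 'rvec': array([ 2.35790137, -0.78611635,  0.26304939]), 'tvec': array([-0.32276384,  0.2954382 ,  1.08263247])} [ 5.34126470e-04 -5.56087641e-01  1.02680063e+00]
scene ztube_mid 0.9 [293. 225.] 353 [267 208] [316 242] [[0.472 0.018 0.007]]
scene elbow_mid 0.77 [364. 306.] 417 [339 283] [398 315] [[ 0.458 -0.292  0.007]]
scene elbow_mid 0.3 [291. 224.] 383 [267 207] [315 242] [[0.47  0.025 0.007]]
scene rest 0.66 [218. 145.] 563 [205 124] [237 157] [[0.472 0.424 0.02 ]]
scene rest 0.61 [240. 180.] 1426 [218 148] [272 202] [[0.442 0.245 0.02 ]]
```

View pics/top0.png

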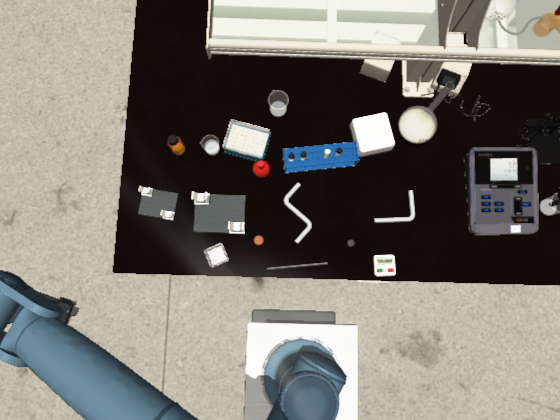

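View pics/scene0.png

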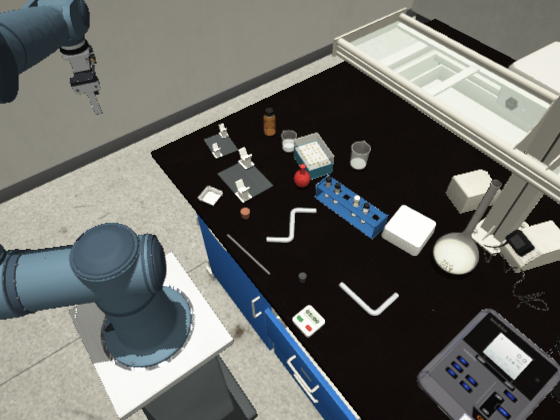

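The top view shows the Z tube with ends at (298,184) and (297,242) and bends at (286,198) and (311,226). The L tube has its corner at (412,219). The larger rest is at (219,213), with cradles at (201,197) and (237,227). The smaller look-alike is at (158,203). Next I'll fit the poses accurately.

```bash
cat > fit.py <<'E'
from h import *
from scipy.optimize import minimize
S=8
def zline():
    a=np.linspace(0,np.pi/2,6); r=.015
    b=np.c_[r-r*np.cos(a),.055-r+r*np.sin(a)]  # bend at +y
    h=np.r_[b,[[.07,.055]]]
    return np.r_[-h[::-1],h]
def zmask(n,p,z,shape=(420,560)):
    L=zline(); c,s=np.cos(p[2]),np.sin(p[2])
    d=np.gradient(L,axis=0); d/=np.linalg.norm(d,axis=1)[:,None]; nrm=np.c_[-d[:,1],d[:,0]]*.007
    out=np.zeros(shape,np.float32); m=np.zeros((420*4,560*4),np.uint8)
    P=L@np.array([[c,s],[-s,c]])+p[:2]
    q=proj(n,np.c_[P,np.full(len(P),z)]); K,R,t,_=cam(n)
    dep=(R@np.array([p[0],p[1],z])+t)[2]; w=.014*K[0,0]/dep*4
    cv2.polylines(m,[np.round((q*4+1.5)*16).astype(np.int32)],False,255,int(round(w)),cv2.LINE_AA,4)
    return cv2.resize(m,(560,420),interpolation=cv2.INTER_AREA)/255.
def fitz(p0,z,cams=('top','scene')):
    obs={}
    for n in cams:
        g=env.snapshot(n).astype(float).min(2)
        near=cv2.dilate((zmask(n,p0,z)>0).astype(np.uint8),np.ones((9,9)))
        obs[n]=np.clip(g/170,0,1)*near
    def cost(x,cs=cams):
        p=np.array(p0)+np.array(x)*[.01,.01,.1]
        return sum(((cv2.GaussianBlur(zmask(n,p,z),(0,0),1)-cv2.GaussianBlur(obs[n],(0,0),1))**2).sum() for n in cs)
    for cs in [cams]+[(n,) for n in cams]:
        r=minimize(cost,[0,0,0],args=(cs,),method='Nelder-Mead',options=dict(initial_simplex=[[0,0,0],[1,0,0],[0,1,0],[0,0,1]],xatol=.01,fatol=.01))
        p=np.array(p0)+r.x*[.01,.01,.1]; print(cs,'xy',p[:2].round(4),'yaw',np.degrees(p[2]).round(1),'cost',round(r.fun,1))
E
python3 - <<'E'
from fit import *
fitz([.469,.019,np.radians(-49)],.007)
# rest: plate outline fit in both cameras
tot={}
for c in ['top','scene']:
    im=env.snapshot(c)
    for s in env.silhouettes('rest',c):
        if s['region'].sum()<1200: continue
        g=im.astype(int).max(2)
        roi=cv2.dilate(s['region'].astype(np.uint8),np.ones((7,7)))>0
        pl=roi&(g>40)&(g<130); wh=roi&(g>170)
        P=back(c,np.argwhere(pl)[:,::-1],.006)[:,:2].astype(np.float32)*1000
        print(c,'plate',cv2.minAreaRect(P),pl.sum())
        n,l,st,ce=cv2.connectedComponentsWithStats(wh.astype(np.uint8))
        for i in range(1,n):
            if st[i,4]>15: print(' white',ce[i].round(1),st[i],back(c,ce[i],.045).round(4)[0])
    cv2.imwrite(f'pics/r_{c}.png',np.hstack([cv2.resize(im[140:250,180:330] if c=='top' else im[135:215,205:330],None,fx=5 if c=='top' else 6,fy=5 if c=='top' else 6,interpolation=cv2.INTER_CUBIC)]))
E
```

```text
('top', 'scene') xy [0.4735 0.022 ] yaw -39.5 cost 25.4
('top',) xy [0.4752 0.0217] yaw -39.5 cost 6.7
('scene',) xy [0.4714 0.0223] yaw -39.4 cost 7.1
top plate ((467.9593811035156, 258.99993896484375), (130.15841674804688, 163.21038818359375), 1.7035212516784668) 1653
 white [199.9 197.5] [191 191  19  14 179] [0.5035 0.3084 0.045 ]
 white [235.7 227.1] [228 221  17  13 180] [0.4196 0.2002 0.045 ]
scene plate ((473.0011901855469, 281.6636962890625), (213.7438507080078, 140.6548614501953), 89.02981567382812) 1021
 white [243.3 156. ] [238 147  14  22 112] [0.4963 0.3069 0.045 ]
 white [240.6 188.5] [235 179  15  24 135] [0.4131 0.1975 0.045 ]
```

View pics/r_scene.png

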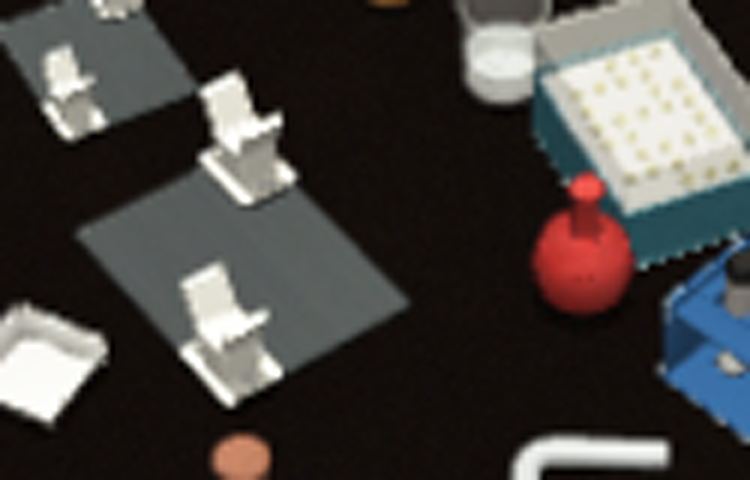

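View pics/r_top.png

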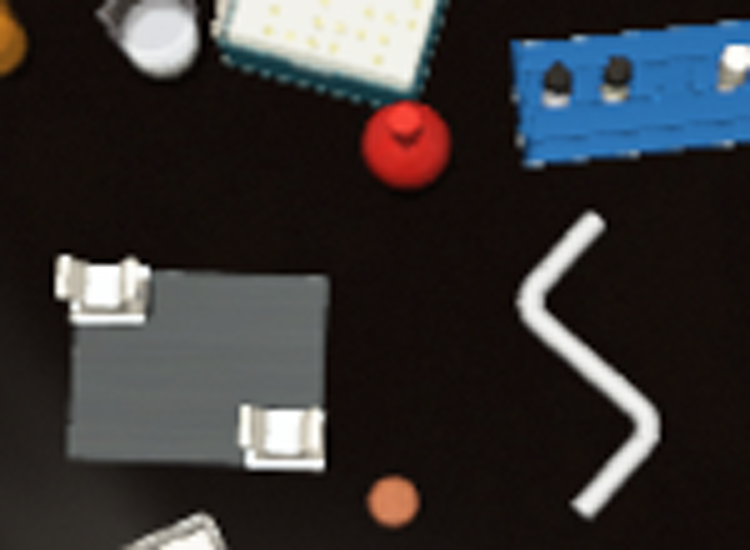

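```bash
python3 - <<'E'
from h import *
def tp(l): return (np.array(l,float)+.5)/5-.5+[180,140]
def sp(l): return (np.array(l,float)+.5)/6-.5+[205,135]
print('plate top TR,BL,BR',back('top',tp([[329,275],[67,458],[325,468]]),.006).round(4)[:,:2])
print('plate scene near-left, right, ',back('scene',sp([[76,235],[410,303]]),.006).round(4)[:,:2])
print('ztube top ends/bends',back('top',tp([[597,217],[583,515],[525,300],[655,430]]),.007).round(4)[:,:2])
# model overlay of the rest hypothesis
for c,org,k in [('top',(180,140),5),('scene',(205,135),6)]:
    im=cv2.imread(f'pics/r_{c}.png')
    o=np.array([.461,.2515]); yaw=np.radians(0)
    def dr(P,z,col):
        P=np.array(P); Q=np.c_[P[:,0]*np.cos(yaw)-P[:,1]*np.sin(yaw),P[:,0]*np.sin(yaw)+P[:,1]*np.cos(yaw)]+o
        q=proj(c,np.c_[Q,np.full(len(Q),z)]); q=(q-org+.5)*k-.5
        cv2.polylines(im,[np.round(q).astype(np.int32)],True,col,1)
    dr([[.058,.075],[.058,-.075],[-.058,-.075],[-.058,.075]],.006,(0,255,0))
    for s in (1,-1):
        cx,cy=.042*s,.055*s
        for y in (-.0235,.0235,-.018,.018): dr([[cx-.012,cy+y],[cx+.012,cy+y]],.058,(0,0,255))
        dr([[cx-.012,cy-.008],[cx+.012,cy-.008],[cx+.012,cy+.008],[cx-.012,cy+.008]],.035,(255,0,0))
    cv2.imwrite(f'pics/o_{c}.png',im[:,:470])
a=[cv2.imread(f'pics/o_{c}.png')[60:] for c in('top','scene')]
h=min(x.shape[0] for x in a); cv2.imwrite('pics/o.png',cv2.resize(np.hstack([a[0][-h:,:360],a[1][:h,60:450]]),None,fx=1,fy=1))
E
```

```text
plate top TR,BL,BR [[0.5245 0.1788]
 [0.4091 0.3292]
 [0.4077 0.1764]]
plate scene near-left, right,  [[0.4043 0.325 ]
 [0.5181 0.1779]]
ztube top ends/bends [[ 0.5651  0.0185]
 [ 0.3841  0.0228]
 [ 0.5127  0.0606]
 [ 0.4362 -0.0189]]
```

View pics/o.png

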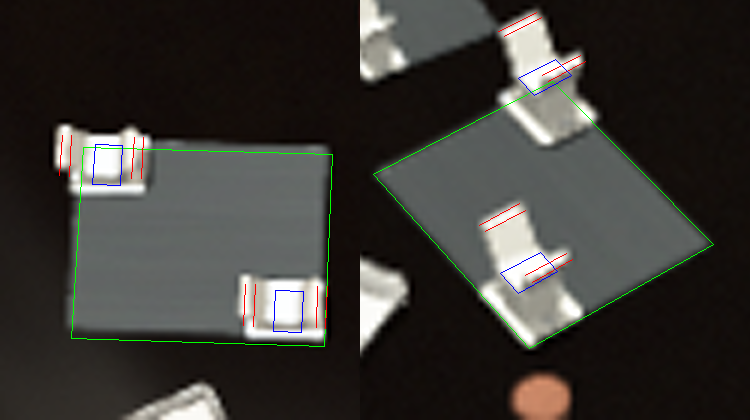

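Request:
{"fn": "servo_tool", "kwargs": {
  "plan": [
    [[-0.0248,-0.0272,0],[0,0,0],1],
    [[-0.0248,-0.0272,0],[0,0,0],1],
    [[-0.0248,-0.0272,0],[0,0,0],1],
    [[-0.0248,-0.0272,0],[0,0,0],1],
    [[-0.0248,-0.0272,0],[0,0,0],1],
    [[-0.0248,-0.0272,0],[0,0,0],1],
    [[-0.0248,-0.0272,0],[0,0,0],1],
    [[-0.0248,-0.0272,0],[0,0,0],1],
    [[-0.0248,-0.0272,0],[0,0,0],1],
    [[-0.0248,-0.0272,0],[0,0,0],1],
    [[-0.0248,-0.0272,0],[0,0,0],1],
    [[-0.0248,-0.0272,0],[0,0,0],1]
  ]
}}

```text
time: 1.7
tcp_pos: [0.3801, 0.2201, 0.2071]
orientation: [180.0, 0.0, 162.9]
wrist_force: [1.5, 0.6, 0.1]
grip_width: 0.0938
finger_force: 0.0
```

Request:
{"fn": "servo_tool", "kwargs": {
  "plan": [
    [[-0.0248,-0.0272,0],[0,0,0],1],
    [[-0.0248,-0.0272,0],[0,0,0],1],
    [[-0.0248,-0.0272,0],[0,0,0],1],
    [[-0.0248,-0.0272,0],[0,0,0],1],
    [[-0.0248,-0.0272,0],[0,0,0],1],
    [[-0.0248,-0.0272,0],[0,0,0],1],
    [[0,0,0],[0,0,7],1],
    [[0,0,0],[0,0,7],1],
    [[0,0,0],[0,0,7],1],
    [[0,0,0],[0,0,7],1],
    [[0,0,0],[0,0,7],1],
    [[0,0,0],[0,0,7],1]
  ]
}}

```text
time: 2.7
tcp_pos: [0.4739, 0.0218, 0.2069]
orientation: [180.0, 0.0, 120.5]
wrist_force: [0.4, 0.0, 0.7]
grip_width: 0.0939
finger_force: 0.0
```

Request:
{"fn": "servo_tool", "kwargs": {
  "plan": [
    [[0,0,0],[0,0,7],1],
    [[0,0,0],[0,0,7],1],
    [[0,0,0],[0,0,7],1],
    [[0,0,0],[0,0,7],1],
    [[0,0,0],[0,0,7],1],
    [[0,0,0],[0,0,7],1],
    [[0,0,0],[0,0,7],1],
    [[0,0,0],[0,0,7],1],
    [[0,0,0],[0,0,7],1],
    [[0,0,0],[0,0,7],1],
    [[0,0,0],[0,0,0],1]
  ]
}}

```text
time: 3.62
tcp_pos: [0.4739, 0.0219, 0.2069]
orientation: [180.0, -0.0, 50.8]
wrist_force: [-1.1, -0.2, -0.1]
grip_width: 0.0942
finger_force: 0.0
```

Request:
{"fn": "servo_tool", "kwargs": {
  "plan": [
    [[0,0,0.03],[0,0,0.3],0.2],
    [[0,0,0.03],[0,0,0],0.2],
    [[0,0,0.03],[0,0,0],0.2],
    [[0,0,0.03],[0,0,0],0.2],
    [[0,0,0.03],[0,0,0],0.2],
    [[0,0,0.02],[0,0,0],0.2],
    [[0,0,0.012],[0,0,0],0.2],
    [[0,0,0],[0,0,0],0.2]
  ],
  "grip_force": 20
}}

```text
time: 4.28
tcp_pos: [0.4713, 0.0223, 0.022]
orientation: [-179.7, 0.2, 50.7]
wrist_force: [0.1, -0.1, -0.2]
grip_width: 0.0562
finger_force: 0.0
```

Request:
{"fn": "servo_tool", "kwargs": {
  "plan": [
    [[0,0,0],[0,0,0],-1],
    [[0,0,0],[0,0,0],-1],
    [[0,0,0],[0,0,0],-1],
    [[0,0,0],[0,0,0],-1],
    [[0,0,0],[0,0,0],-1],
    [[0,0,0],[0,0,0],-1],
    [[0,0,0],[0,0,0],-1],
    [[0,0,0],[0,0,0],-1]
  ],
  "grip_force": 20
}}

```text
time: 4.95
tcp_pos: [0.4739, 0.0219, 0.0249]
orientation: [180.0, -0.0, 50.6]
wrist_force: [0.4, -0.2, -0.1]
grip_width: 0.0067
finger_force: 0.0
```

```bash
python3 - <<'E'
from fit import *
o=env.get_obs(); print(o['tcp_pos'],o['grip_width'],o['finger_force'],o['orientation'])
im=[env.snapshot(c) for c in('top','scene')]
g=cv2.resize(im[0][160:260,250:350],None,fx=4,fy=4); s=cv2.resize(im[1][175:275,245:345],None,fx=4,fy=4,interpolation=cv2.INTER_CUBIC)
q=(proj('scene',np.array([o['tcp_pos']*[1,1,0]+[0,0,.003]]))-[245,175])*4; print(q)
cv2.imwrite('pics/g1.png',np.hstack([g,s]))
E
```

```text
[0.47391958 0.021897   0.02491228] 0.006696168536415556 0.0 [ 1.79985328e+02 -7.67449893e-03  5.05869368e+01]
[[189.41300871 198.35974481]]
```

View pics/g1.png

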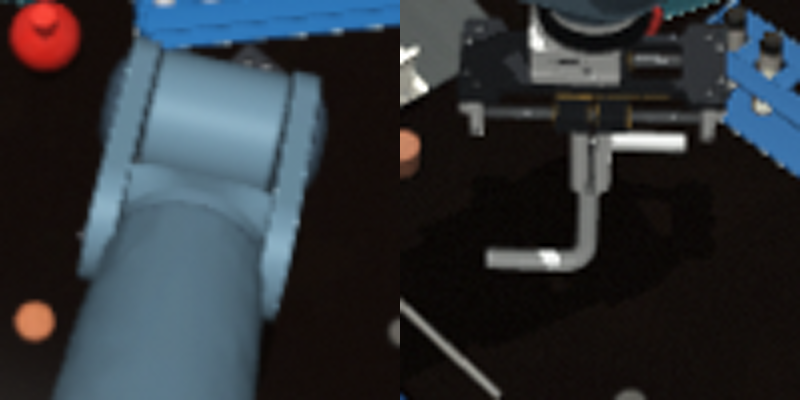

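Scene view: the fingers, at crop (590,165), straddle the tube's middle leg. The reported width is odd at 6.7 mm with zero force, so I'll take a fresh reading.

Request:
{"fn": "servo_tool", "kwargs": {
  "plan": [
    [[0,0,0],[0,0,0],-1],
    [[0,0,0],[0,0,0],-1],
    [[0,0,0],[0,0,0],-1]
  ]
}}

```text
time: 5.3
tcp_pos: [0.4738, 0.0219, 0.0247]
orientation: [-180.0, 0.0, 50.6]
wrist_force: [-0.1, 0.4, -0.3]
grip_width: 0.0005
finger_force: 0.0
```

```bash
python3 - <<'E'
from fit import *
o=env.get_obs(); print(o['time'],o['tcp_pos'],o['grip_width'],o['finger_force'])
s=env.snapshot('scene'); cv2.imwrite('pics/g2.png',cv2.resize(s[195:255,262:322],None,fx=10,fy=10,interpolation=cv2.INTER_CUBIC))
K=lambda X:(proj('scene',np.array([X]))-[262,195]).round(1)*10
print('tip',K([.4739,.0219,.003]),'tcp',K([.4739,.0219,.025]))
E
```

```text
5.3 [0.47381115 0.02187592 0.02472121] 0.0004791729830423958 0.0
tip [[303. 296.]] tcp [[305. 251.]]
```

View pics/g2.png

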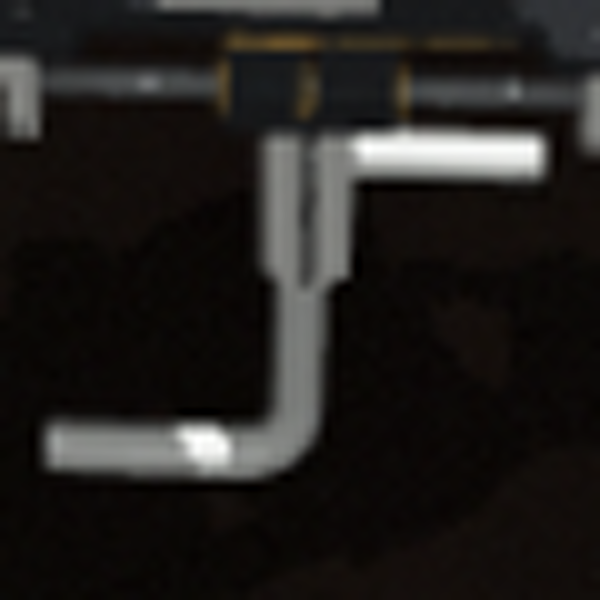

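The tips (row 280) have shut above the tube, so they sit about 11 mm higher than the nominal reach suggests. I'll open and go lower while watching the force.

Request:
{"fn": "servo_tool", "kwargs": {
  "plan": [
    [[0,0,0],[0,0,0],0.1],
    [[0,0,0],[0,0,0],0.1],
    [[0,0,0],[0,0,0],0.1],
    [[0,0,0],[0,0,0],0.1],
    [[0,0,0],[0,0,0],0.1],
    [[0,0,0],[0,0,0],0.1],
    [[0,0,0],[0,0,0],0.1],
    [[0,0,0],[0,0,0],0.1],
    [[0,0,0.003],[0,0,0],0.1],
    [[0,0,0.003],[0,0,0],0.1],
    [[0,0,0],[0,0,0],0.1]
  ]
}}

```text
time: 6.27
tcp_pos: [0.4732, 0.022, 0.018]
orientation: [-179.9, 0.0, 50.6]
wrist_force: [0.1, 0.6, 0.2]
grip_width: 0.0516
finger_force: 0.0
```

```bash
python3 - <<'E'
from fit import *
o=env.get_obs(); print(o['time'],o['tcp_pos'],o['grip_width'],o['finger_force'],o['wrist_force'])
s=env.snapshot('scene'); cv2.imwrite('pics/g3.png',cv2.resize(s[195:255,262:322],None,fx=10,fy=10,interpolation=cv2.INTER_CUBIC))
E
```

```text
6.2667 [0.47322158 0.02198384 0.0180011 ] 0.051576630719646334 0.0 [0.08072822 0.6342343  0.20374297]
```

View pics/g3.png

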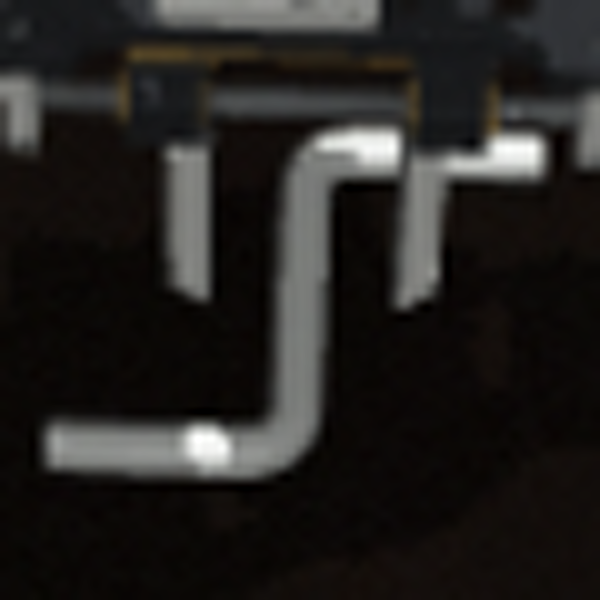

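The fingers straddle the middle leg, with the tips at crop rows 300–308 and no contact yet. I'll go lower carefully.

Request:
{"fn": "servo_tool", "kwargs": {
  "plan": [
    [[0,0,0.002],[0,0,0],0.1],
    [[0,0,0.002],[0,0,0],0.1],
    [[0,0,0.001],[0,0,0],0.1],
    [[0,0,0],[0,0,0],0.1]
  ]
}}

```text
time: 6.65
tcp_pos: [0.4736, 0.0219, 0.0134]
orientation: [-180.0, 0.0, 50.6]
wrist_force: [0.2, -0.4, -0.3]
grip_width: 0.0517
finger_force: 0.0
```

Request:
{"fn": "servo_tool", "kwargs": {
  "plan": [
    [[0,0,0.001],[0,0,0],-1],
    [[0,0,0],[0,0,0],-1],
    [[0,0,0],[0,0,0],-1],
    [[0,0,0],[0,0,0],-1],
    [[0,0,0],[0,0,0],-1],
    [[0,0,0],[0,0,0],-1],
    [[0,0,0],[0,0,0],-1],
    [[0,0,0],[0,0,0],-1],
    [[0,0,0],[0,0,0],-1]
  ],
  "grip_force": 20
}}

```text
time: 7.4
tcp_pos: [0.4744, 0.0221, 0.0147]
orientation: [-179.9, 0.0, 50.6]
wrist_force: [-8.6, 3.7, 23.4]
grip_width: 0.0027
finger_force: 13.6
```

The fingers are wedged on the upper half of the tube: 2.7 mm wide, 23 N upward. So the tips are only about 1 mm ahead of the reported TCP. I'll open and go about 9 mm lower, watching the force.

Request:
{"fn": "servo_tool", "kwargs": {
  "plan": [
    [[0,0,0],[0,0,0],-0.2],
    [[0,0,0],[0,0,0],-0.2],
    [[0,0,0],[0,0,0],-0.2],
    [[0,0,0],[0,0,0],-0.2],
    [[0,0,0],[0,0,0],-0.2],
    [[0,0,0],[0,0,0],-0.2],
    [[0,0,0],[0,0,0],-0.2],
    [[0,0,0.003],[0,0,0],-0.2],
    [[0,0,0.002],[0,0,0],-0.2],
    [[0,0,0],[0,0,0],-0.2]
  ]
}}

```text
time: 8.23
tcp_pos: [0.4733, 0.022, 0.0071]
orientation: [-179.9, 0.0, 50.6]
wrist_force: [-0.2, 0.8, 0.1]
grip_width: 0.0372
finger_force: 0.0
```

Request:
{"fn": "servo_tool", "kwargs": {
  "plan": [
    [[0,0,0.002],[0,0,0],-0.2],
    [[0,0,0.001],[0,0,0],-0.2],
    [[0,0,0],[0,0,0],-0.2]
  ]
}}

```text
time: 8.48
tcp_pos: [0.4736, 0.0219, 0.0045]
orientation: [-180.0, 0.0, 50.6]
wrist_force: [0.0, -0.1, 0.7]
grip_width: 0.0377
finger_force: 0.0
```

```bash
python3 - <<'E'
from fit import *
o=env.get_obs(); print(o['time'],o['tcp_pos'],o['grip_width'],o['finger_force'],o['wrist_force'])
s=env.snapshot('scene'); cv2.imwrite('pics/g4.png',cv2.resize(s[195:255,262:322],None,fx=10,fy=10,interpolation=cv2.INTER_CUBIC))
E
```

```text
8.4833 [0.47362458 0.02194521 0.00446506] 0.037701736451122035 0.0 [ 0.00532372 -0.06920444  0.72927693]
```

View pics/g4.png

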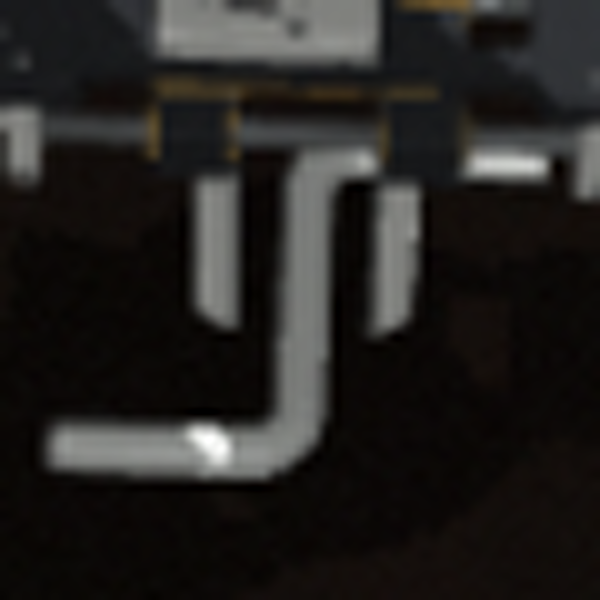

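The tips (row 332) are now practically at worktop level, with the tube between them. Closing.

Request:
{"fn": "servo_tool", "kwargs": {
  "plan": [
    [[0,0,0],[0,0,0],-1],
    [[0,0,0],[0,0,0],-1],
    [[0,0,0],[0,0,0],-1],
    [[0,0,0],[0,0,0],-1],
    [[0,0,0],[0,0,0],-1],
    [[0,0,0],[0,0,0],-1],
    [[0,0,0],[0,0,0],-1]
  ],
  "grip_force": 25
}}

```text
time: 9.12
tcp_pos: [0.4739, 0.0219, 0.0048]
orientation: [180.0, -0.0, 50.6]
wrist_force: [-0.9, -0.0, 0.7]
grip_width: 0.0129
finger_force: 25.0
```

Request:
{"fn": "servo_tool", "kwargs": {
  "plan": [
    [[0,0,-0.005],[0,0,0],-1],
    [[0,0,-0.015],[0,0,0],-1],
    [[0,0,-0.02],[0,0,0],-1],
    [[0,0,-0.02],[0,0,0],-1],
    [[0,0,-0.02],[0,0,0],-1],
    [[0,0,-0.02],[0,0,0],-1],
    [[0,0,-0.01],[0,0,0],-1],
    [[0,0,0],[0,0,0],-1]
  ],
  "grip_force": 40
}}

```text
time: 9.78
tcp_pos: [0.4756, 0.0216, 0.1173]
orientation: [179.7, -0.1, 50.6]
wrist_force: [-0.3, 0.5, -0.7]
grip_width: 0.0129
finger_force: 40.0
```

Request:
{"fn": "servo_tool", "kwargs": {
  "plan": [
    [[0,0,0],[0,0,-3],-1],
    [[0,0,0],[0,0,-5],-1],
    [[0,0,0],[0,0,-6],-1],
    [[0,0,0],[0,0,-6],-1],
    [[0,0,0],[0,0,-6],-1],
    [[0,0,0],[0,0,-6],-1],
    [[0,0,0],[0,0,-4.4],-1],
    [[0,0,0],[0,0,-3],-1],
    [[0,0,0],[0,0,0],-1]
  ]
}}

```text
time: 10.53
tcp_pos: [0.4728, 0.0221, 0.1132]
orientation: [-179.8, -0.0, 90.0]
wrist_force: [-0.1, -0.5, -1.7]
grip_width: 0.0129
finger_force: 40.0
```

Request:
{"fn": "servo_tool", "kwargs": {
  "plan": [
    [[0.01,0,0],[0,0,0],-1],
    [[0.02,0,0],[0,0,0],-1],
    [[0.025,0,0],[0,0,0],-1],
    [[0.025,-0.002,0],[0,0,0],-1],
    [[0.025,-0.002,0],[0,0,0],-1],
    [[0.025,-0.002,0],[0,0,0],-1],
    [[0.025,-0.002,0],[0,0,0],-1],
    [[0.025,-0.0015,0],[0,0,0],-1],
    [[0.025,0,0],[0,0,0],-1],
    [[0.016,0,0],[0,0,0],-1],
    [[0.01,0,0],[0,0,0],-1],
    [[0,0,0],[0,0,0],-1]
  ]
}}

```text
time: 11.53
tcp_pos: [0.4637, 0.2546, 0.1142]
orientation: [-180.0, -0.0, 90.1]
wrist_force: [0.1, 0.0, -0.4]
grip_width: 0.0128
finger_force: 40.0
```

```bash
python3 - <<'E'
from fit import *
o=env.get_obs(); print(o['time'],o['tcp_pos'],o['orientation'],o['grip_width'],o['finger_force'],o['wrist_force'])
for c in ['scene']:
    s=env.snapshot(c); s=s[110:220,195:305].copy()
    s=cv2.resize(s,None,fx=5,fy=5,interpolation=cv2.INTER_CUBIC)
    L=zline(); P=np.c_[L+[.464,.2527],np.full(len(L),o['tcp_pos'][2]+.0025)]
    q=(proj(c,P)-[195,110]+.5)*5; cv2.polylines(s,[q.astype(np.int32)],False,(0,0,255),1)
    P[:,2]=.042; q=(proj(c,P)-[195,110]+.5)*5; cv2.polylines(s,[q.astype(np.int32)],False,(0,255,0),1)
    cv2.imwrite('pics/p1.png',s)
E
```

```text
11.5333 [0.46373832 0.25459376 0.1142411 ] [-1.79953409e+02 -4.59417770e-03  9.00774824e+01] 0.012756131542433723 39.99535024166107 [ 0.10984314  0.01732743 -0.44835516]
```

View pics/p1.png

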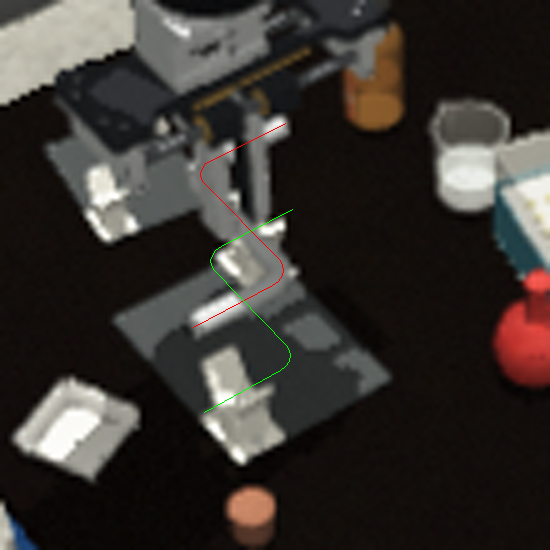

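The held tube matches the overlay: ends at (280,130) and (195,322), level, and above its notches. I'll lower it to just inside the flare.

Request:
{"fn": "servo_tool", "kwargs": {
  "plan": [
    [[0,0,0.01],[0,0,0],-1],
    [[0,0,0.015],[0,0,0],-1],
    [[0,0,0.015],[0,0,0],-1],
    [[0,0,0.01],[0,0,0],-1],
    [[0,0,0.004],[0,0,0],-1],
    [[0,0,0],[0,0,0],-1],
    [[0,0,0],[0,0,0],-1]
  ]
}}

```text
time: 12.17
tcp_pos: [0.4647, 0.2526, 0.0609]
orientation: [180.0, -0.0, 89.9]
wrist_force: [-0.2, -0.1, -0.4]
grip_width: 0.0127
finger_force: 40.0
```

```bash
python3 - <<'E'
from fit import *
o=env.get_obs(); print(o['time'],o['tcp_pos'],o['orientation'],o['grip_width'],o['wrist_force'])
c='scene'; s=env.snapshot(c); s=cv2.resize(s[130:210,205:285],None,fx=7,fy=7,interpolation=cv2.INTER_CUBIC)
cv2.imwrite('pics/p2.png',s)
E
```

```text
12.1667 [0.46466879 0.25258234 0.06085822] [ 1.79994504e+02 -9.90316907e-04  8.99378028e+01] 0.012733919225696647 [-0.15606317 -0.06188575 -0.43845191]
```

View pics/p2.png

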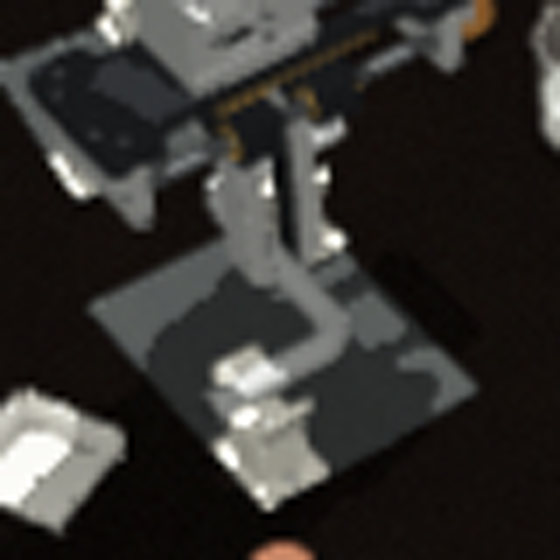

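The near end sits between the cradle arms at (260,380). I'll continue down slowly.

Request:
{"fn": "servo_tool", "kwargs": {
  "plan": [
    [[0,0,0.002],[0,0,0],-1],
    [[0,0,0.002],[0,0,0],-1],
    [[0,0,0.002],[0,0,0],-1],
    [[0,0,0.002],[0,0,0],-1],
    [[0,0,0.002],[0,0,0],-1],
    [[0,0,0],[0,0,0],-1]
  ],
  "grip_force": 15
}}

```text
time: 12.72
tcp_pos: [0.464, 0.2528, 0.0502]
orientation: [-180.0, 0.0, 90.0]
wrist_force: [-0.7, -0.4, -1.3]
grip_width: 0.0134
finger_force: 15.0
```

Request:
{"fn": "servo_tool", "kwargs": {
  "plan": [
    [[0,0,0.002],[0,0,0],-1],
    [[0,0,0.002],[0,0,0],-1],
    [[0,0,0.002],[0,0,0],-1],
    [[0,0,0],[0,0,0],-1]
  ]
}}

```text
time: 13.05
tcp_pos: [0.464, 0.2528, 0.0442]
orientation: [-179.9, 0.0, 90.0]
wrist_force: [-0.5, 0.2, -1.5]
grip_width: 0.0134
finger_force: 15.0
```

Request:
{"fn": "servo_tool", "kwargs": {
  "plan": [
    [[0,0,0.0015],[0,0,0],-1],
    [[0,0,0.0015],[0,0,0],-1],
    [[0,0,0],[0,0,0],-1],
    [[0,0,0],[0,0,0],-1]
  ],
  "grip_force": 8
}}

```text
time: 13.38
tcp_pos: [0.4643, 0.2529, 0.0417]
orientation: [-180.0, 0.0, 90.0]
wrist_force: [0.3, -0.1, -1.3]
grip_width: 0.0133
finger_force: 8.0
```

Request:
{"fn": "servo_tool", "kwargs": {
  "plan": [
    [[0,0,0.001],[0,0,0],-1],
    [[0,0,0],[0,0,0],-1],
    [[0,0,0],[0,0,0],-1]
  ]
}}

```text
time: 13.63
tcp_pos: [0.4644, 0.2529, 0.0408]
orientation: [180.0, -0.0, 90.0]
wrist_force: [-0.5, 0.9, -0.9]
grip_width: 0.0135
finger_force: 8.0
```

Request:
{"fn": "servo_tool", "kwargs": {
  "plan": [
    [[0,0,0.001],[0,0,0],-1],
    [[0,0,0.001],[0,0,0],-1],
    [[0,0,0],[0,0,0],-1],
    [[0,0,0],[0,0,0],-1]
  ],
  "grip_force": 5
}}

```text
time: 13.97
tcp_pos: [0.4647, 0.2531, 0.0394]
orientation: [180.0, -0.0, 90.0]
wrist_force: [-2.4, -0.4, 5.2]
grip_width: 0.0139
finger_force: 5.0
```

There is contact at the expected seated height, so I'll release and back off.

Request:
{"fn": "servo_tool", "kwargs": {
  "plan": [
    [[0,0,0],[0,0,0],-0.6],
    [[0,0,0],[0,0,0],-0.5],
    [[0,0,0],[0,0,0],-0.3],
    [[0,0,0],[0,0,0],-0.2],
    [[0,0,0],[0,0,0],-0.2],
    [[0,0,0],[0,0,0],-0.2],
    [[0,0,-0.01],[0,0,0],-0.2],
    [[0,0,-0.02],[0,0,0],-0.2],
    [[0,0,-0.03],[0,0,0],-0.2],
    [[0,0,-0.03],[0,0,0],-0.2],
    [[0,0,-0.03],[0,0,0],-0.2],
    [[0,0,0],[0,0,0],-0.2]
  ]
}}

```text
time: 14.97
tcp_pos: [0.4685, 0.2542, 0.1665]
orientation: [179.3, -0.2, 90.0]
wrist_force: [1.4, 0.4, 0.8]
grip_width: 0.0376
finger_force: 0.0
```

Request:
{"fn": "servo_tool", "kwargs": {
  "plan": [
    [[-0.03,0,-0.02],[0,0,0],0],
    [[-0.035,0,-0.02],[0,0,0],0],
    [[-0.035,0,0],[0,0,0],0],
    [[-0.035,0,0],[0,0,0],0],
    [[-0.035,0,0],[0,0,0],0],
    [[-0.035,0,0],[0,0,0],0],
    [[-0.035,0,0],[0,0,0],0],
    [[-0.035,0,0],[0,0,0],0],
    [[-0.02,0,0],[0,0,0],0],
    [[0,0,0],[0,0,0],0]
  ]
}}

```text
time: 15.8
tcp_pos: [0.4642, -0.0452, 0.199]
orientation: [180.0, 0.1, 89.7]
wrist_force: [-0.1, -0.1, 0.6]
grip_width: 0.0467
finger_force: 0.0
```

```bash
python3 - <<'E'
from fit import *
o=env.get_obs(); print(o['time'],o['tcp_pos'],o['wrist_force'])
fitz([.464,.2527,0],.042)
a=[cv2.resize(env.snapshot(c)[y:y+80,x:x+60],(390,520),interpolation=cv2.INTER_CUBIC) for c,x,y in[('top',188,175),('scene',215,135)]]
cv2.imwrite('pics/f.png',np.hstack(a))
for s in env.silhouettes('elbow_mid','scene'): print(s['confidence'],s['location'])
E
```

```text
15.8 [ 0.46422874 -0.04515705  0.19899003] [-0.06880689 -0.14408988  0.59136995]
('top', 'scene') xy [0.4671 0.2526] yaw 1.4 cost 485.8
('top',) xy [0.4688 0.2526] yaw 1.8 cost 267.9
('scene',) xy [0.4651 0.252 ] yaw 0.9 cost 213.7
0.8 [362.4, 305.4]
0.47 [244.9, 171.1]
```

View pics/f.png

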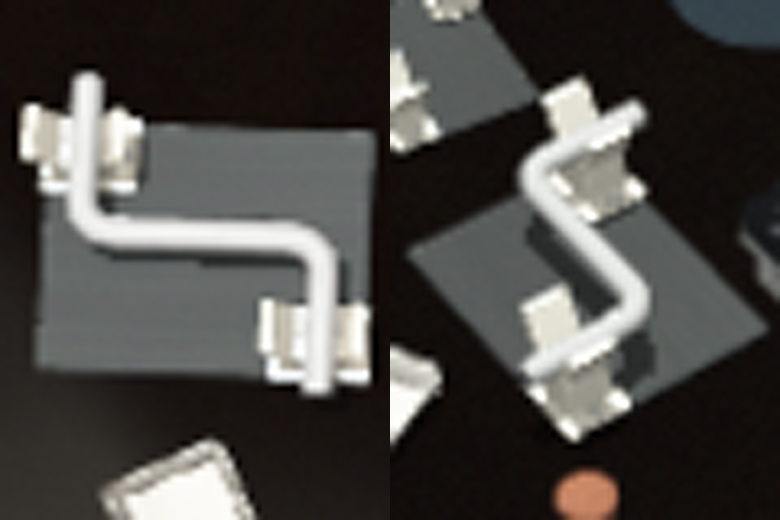

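The tube lies in both notches: the end legs are centred at top-view (88,140) and (318,340), it is level, and the elbow has not moved. Handing in.

```bash
python3 -c "
from bench import env
print(env.finish_job())"
```

```text
the job is handed in; nothing more can be done
None
```

The Z tube is down in both notches of the larger rest and released, the one-bend tube was left where it lay, and the job is handed in; no verdict was returned.

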